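# Refit the push-to-run knob on a bench speed control

### The arm

A 7-joint arm with a two-finger parallel gripper is mounted at the origin on a cart in front of the work surface, level with it; the furniture and walls round the work are solid. World frame = base frame: x ahead of the robot, y to its left, z up, the work surface at z = 0. Lengths are in m, angles in rad, forces in N, time in s.
With the tool pointing down it reaches from about 0.4 to 0.85 m from the base axis. Payload 4.5 kg.
Tool frame: the origin (TCP) lies at the very end of the fingers, on their centre line; the grasp point (between the pads) lies 19 mm behind it (manip.tcp_to_grasp is the z of the grasp point in the tool frame, in m); z points along the fingers, y is the line along which they close (so a half turn about z gives the same grasp; the last joint's range is limited). The gripper opens to 85 mm and grips with 20 to 120 N. Pads are 22 mm wide; open, the fingers measure 114 mm over their backs; the gripper's body (76 mm by 85 mm) begins 54 mm behind the grasp point. The pads swing forward as they close: fully open they stand 13 mm farther back than shut.
Start: joints at [-1.083, 0.689, -0.195, 1.565, 0.157, 0.902, -0.215], TCP at [0.274, 0.562, 0.231] pointing down, gripper open.
Joint ranges: [-3.01, 3.01], [-0.46, 2.08], [-1.47, 1.51], [0.13, 2.56], [-1, 4.14], [0.04, 2.09], [-2.66, 2.66]. Speed limits (rad/s): [2.57, 2.57, 3.14, 3.14, 3.14, 3.14, 3.14].

### API

Orientations are given as [roll, pitch, yaw] about the fixed x, y, z axes, in that order (R = Rz(yaw) Ry(pitch) Rx(roll)).
In Python, from bench import manip gives the robot as it stands.
- The arm moves only by the tool apply_moves, never from a script. Its argument "rows" is a list of rows, each a list of 6 numbers: the shift along the tool's x, y, z in m, then the turn, a rotation vector about the tool's x, y, z in degrees. In form: [[tx, ty, tz, ax, ay, az], ...]. A call has 1 to 20 rows; each row is the pose to reach, as a shift and turn from the pose commanded when the call began, along the tool's axes at that moment; what a row does not reach only later rows make up. A row lasts 1/8 s, in which the tool goes at most 62.5 mm and 10.7 degrees, less where a joint would pass 70% of its speed; a pose out of reach is approached as far as the arm can. A call with a gripper value outside its range is refused whole. "jaw" is the finger opening in m, from 0 to 0.0854, set as the call begins (left out, the last holds). The fingers move at their own pace and stop on an object; "grip_force" is the grip in N (left out, the last holds). Time passes only in rows, so rows that repeat a pose let the fingers close. It gives the time, the measured TCP pose, the force and the opening at its end, in the units of the state.
- manip.read_state(): the state, without advancing time (a new reading comes with each control period).
- manip.grab_frame(name): name is "scene" or "top" or "wrist"; returns the picture (480x640x3 uint8, red, green, blue); there is no depth.
- manip.camera_params(name): a dict with "K" (3x3 intrinsics, pixels), "R" (3x3) and "t" (3): a world point X has camera coordinates R X + t. Camera axes: x right, y down, z forward; pixel columns grow to the right and rows downward; lengths in m; the calibration is good to about 2 mm. A picture is of the moment at which its call begins: read the wrist's pose just before it. camera_params takes no time and is no camera call; for the wrist camera it gives the pose at the moment of the call.
- manip.close_job(): hands the job in, once; it reports no verdict.
The state is a dict: "time_s": time; "joint_pos": joint angles; "dq": joint speeds; "effort": joint torques, N m; "eef_pos": TCP position; "eef_rot": TCP orientation; "force": force on the tool from outside, world axes, zero at the start; "moment": the same for the moment, N m; "opening": finger opening in m.
Only numpy, scipy, OpenCV 4.12 (cv2) and the standard library are available. Lean on these libraries where they do the work, as an engineer would, in place of code of your own. Each camera call takes 0.05 s, during which the arm holds its last target. There are 200 camera calls.

### The job

The speed control box on the bench has lost its knob. Pick up the black knob, turn it so that the flat in its bore matches the flat of the box's D-shaped shaft, push it fully home on the shaft without forcing it, then press it in well against the shaft's spring, without disturbing the tape measure, the jar or the screwdriver nearby. Finish while still gripping the knob and holding it pressed in.

Things in the scene. Friction and masses are not known exactly. Their poses are not given: they have to be found in the camera images.
- knob: The loose black knob, standing bore down on the bench, about 90 g: a round skirt 56 mm across, 18 mm high; on it a grip bar 14 mm wide, 18 to 40 mm above the underside, 54 mm long, with a pointed nose 7 mm longer at one end. Origin: centre of the underside. z up along the knob's axis, x along the bar to the nose, y across the bar (to be gripped).
- bore_end (a point): Closed end of the knob's bore, on the axis 16 mm above the underside; axes as the knob's. The blind bore opens at the underside, 16 mm deep, 24 mm across, D-shaped: its flat lies on the nose (+x) side, 3.8 mm from the axis. It clears the shaft by about 1 mm all round and goes on only if turned right within some 5 degrees.
- control_box: The fixed grey speed control box, 130 mm deep (x), 150 mm wide (y), with an aluminium panel on top that slopes 0.26 rad (15 degrees) down towards its front (-x); 48 mm high at the front, 84 mm at the back. Origin: centre of its underside; z up, x to its back.
- shaft_tip (a point): Centre of the end of the steel D-shaft, which stands square to the panel at its middle, 26 mm out when not pressed: 22 mm diameter, flat 3 mm from the axis, last 1.5 mm tapered about 1 mm a side. z points out along the shaft, x to the side of the flat. Fully home, the knob has the same x and z directions, bore_end lies at this point and the skirt is 10 mm off the panel. Moves with the shaft.
- press_shaft (a joint): How far the spring-loaded shaft is pressed into the box, m: 0 out, 0.008 fully in; the spring takes 1.2 N per mm, about 10 N fully in. Seating and pressing the knob takes no more than that; more than 50 N is forcing it.
- spindle (a joint): Turn of the shaft about its own axis, rad, positive counter-clockwise seen from above; at 0 the flat looks straight to the back of the box. Differs at every start and is stiff (0.5 N m), so it stays as it is and the knob must be turned to suit it.
- tape_measure: Bystander: yellow tape measure, 37x78x62 mm, standing on the bench. Origin: centre of its underside.
- jar_small: Bystander: small glass jar with a grey lid, 59 mm across, 81 mm high. Origin: centre of its underside.
- screwdriver_red: Bystander: screwdriver with a red handle, 200 mm long along its y, lying on the bench. Origin: centre of its underside.
Mind the look-alikes: they are no part of the job. Of the things that look like the knob, the middle-sized one is meant.

How it is judged:
On the way:
1. the knob is gripped and lifted clear of the bench (height (world z) of knob above 0.04 m and contact force between the fingers and knob above 2 N), for 0.2 s.
At the end, for the whole second after the job is handed in: The knob is fully home on the D-shaft (end of the bore within 4 mm of the shaft's tip, axes within 0.17 rad, nose to the flat's side within 0.35 rad), the shaft is held pressed in more than 4 of its 8 mm, and the fingers still touch the knob with more than 2 N while it is at rest (distance between bore_end and shaft_tip below 0.004 m and angle between the z axis of knob and the z axis of shaft_tip, either way round below 0.17 rad and angle between the x axis of knob and the x axis of shaft_tip, either way round below 0.35 rad and value of joint press_shaft above 0.004 m and contact force between the fingers and knob above 2 N and linear speed of knob below 0.02 m/s); the arm keeps its last pose, push and grip.
It fails at once if the knob is forced: pressed on the shaft or the box with more than 50 N (contact force between knob and control_box above 50 N).
It fails at once if the tape measure is moved more than 30 mm (distance of tape_measure from where it was at the start of the episode above 0.03 m).
It fails at once if the jar is moved more than 30 mm (distance of jar_small from where it was at the start of the episode above 0.03 m).
It fails at once if the screwdriver is moved more than 30 mm (distance of screwdriver_red from where it was at the start of the episode above 0.03 m).
It also fails if it takes over 42 s, if anything falls off the work surface, if the arm or the gripper's body presses on something with over 40 N, if the wrist force passes 120 N, or if a joint passes its speed limit or range.

## Working session

There is one attempt and no reset: what is moved stays moved. The work goes in short steps, Python scripts to look and compute and a tool call to move; the robot and the scene stay as the last step left them, time stands still between calls to the robot, and variables do not carry over. Pictures are saved under pics/ and viewed, on a budget of 10 in all, crops included, one or two more only if the job needs it, and the job is handed in when it is done.

Besides the shell and the picture viewer there is one more tool, called after "Emit:" by a JSON object that holds its "api" and its "payload". apply_moves: Moves the arm, as the interface text tells. Its arguments: {"type":"object","properties":{"rows":{"type":"array"},"jaw":{"type":"number"},"grip_force":{"type":"number"}},"required":["rows"]}

```bash
ls; mkdir -p pics
python3 - <<'E'
from bench import manip
import cv2,numpy as np
print(manip.read_state(), manip.tcp_to_grasp)
for n in ["scene","top"]:
    f=manip.grab_frame(n); cv2.imwrite(f"pics/{n}0.png",f[:,:,::-1]); 
    c=manip.camera_params(n); print(n,c)
E
```

```text
pics
{'time_s': 0.0, 'joint_pos': array([-1.08321604,  0.69000061, -0.19455895,  1.56637507,  0.15733902,
        0.90251023, -0.2150642 ]), 'dq': array([-4.28945946e-04,  1.82527753e-04,  8.69989668e-04,  1.46762267e-03,
        1.34747645e-03,  8.06357025e-05,  6.16097896e-04]), 'effort': array([ 1.22042584e-03, -5.39617574e+01, -1.26657944e+00, -1.58543962e+01,
        9.00258048e-03,  9.46307089e-03,  8.32333882e-06]), 'eef_pos': array([0.27371946, 0.56112963, 0.23046657]), 'eef_rot': array([-3.13970425e+00,  1.40563515e-04,  2.68799544e+00]), 'force': array([-0.36509978,  0.58050855,  1.6605654 ]), 'moment': array([-0.02510873, -0.00498417, -0.0209352 ]), 'opening': 0.08514607893222825} -0.0187
scene {'K': array([[517.39344232,   0.        , 316.49291961],
       [  0.        , 517.39344232, 251.88649266],
       [  0.        ,   0.        ,   1.        ]]), 'R': array([[ 0.79994686, -0.59957152, -0.0244747 ],
       [-0.26852978, -0.32120114, -0.90814183],
       [ 0.53663468,  0.73303739, -0.41794665]]), 't': array([-0.32939288,  0.24651583,  0.51491752])}
top {'K': array([[611.48774671,   0.        , 310.02920378],
       [  0.        , 611.48774671, 240.41604857],
       [  0.        ,   0.        ,   1.        ]]), 'R': array([[-0.00731868, -0.99979681,  0.01878233],
       [-0.99676682,  0.00579099, -0.08013965],
       [ 0.0800146 , -0.01930812, -0.99660667]]), 't': array([0.14901582, 0.52937385, 1.00302673])}
```

View pics/top0.png

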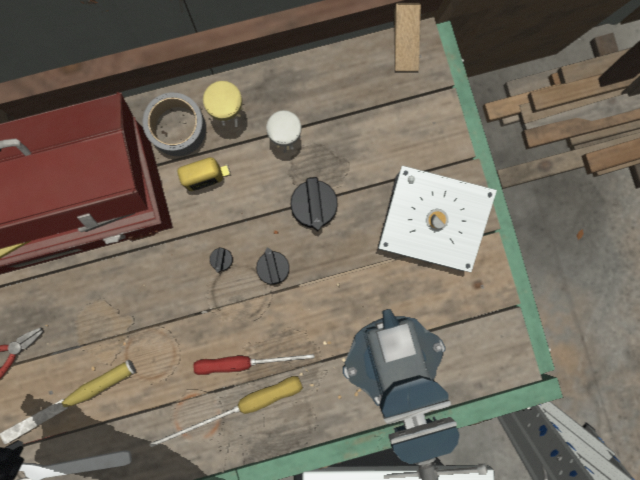

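View pics/scene0.png

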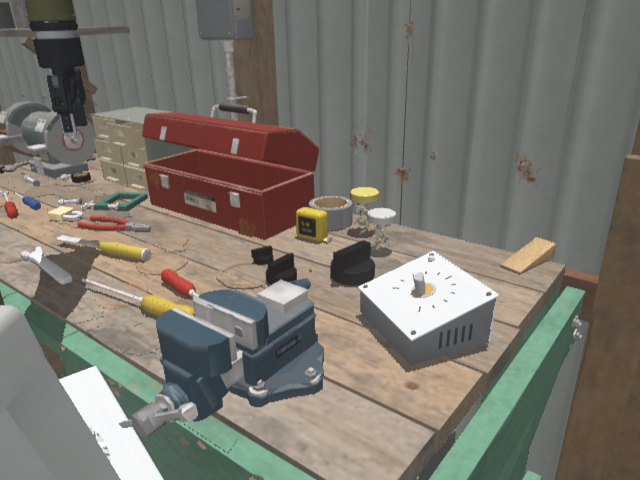

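The top view shows three knob look-alikes: small at (221,260), middle at (272,267) and large at (314,203). I choose the middle one. The box is at (438,219) with its shaft in the middle. Next is a close crop of both.

```bash
cat > h.py <<'E'
import numpy as np, cv2
from bench import manip
def ray(c,u,v,z):
    K,R,t=c["K"],c["R"],c["t"]; d=R.T@np.linalg.inv(K)@[u,v,1]; o=-R.T@t
    return o+d*(z-o[2])/d[2]
def proj(c,X):
    p=c["K"]@(c["R"]@np.array(X)+c["t"]); return p[:2]/p[2]
E
python3 - <<'E'
from h import *
f=cv2.imread("pics/top0.png")
a=f[237:297,227:307]; b=f[189:249,400:480]
g=np.vstack([cv2.resize(x,(640,480),interpolation=cv2.INTER_CUBIC)[90:390] for x in(a,b)])
cv2.imwrite("pics/crop0.png",g)
c=manip.camera_params("top")
for n,u,v,z in [("knob skirt",272.5,267.5,.018),("small",221,260,.01),("big",314,203,.02),("nose",269,250,.04),("box fl",380,249,.048),("fr",470,271,.048),("br",496,190,.084),("bl",403,168,.084),("shaft",438,219,.09),("jar",284,127,.08),("screwdr",230,364,.015),("tape",200,173,.062),("vise",400,340,.1)]: print(n,ray(c,u,v,z).round(4))
E
```

```text
knob skirt [0.4855 0.2084 0.018 ]
small [0.499  0.2952 0.01  ]
big [0.5934 0.1384 0.02  ]
nose [0.5134 0.2132 0.04  ]
box fl [0.5134 0.0322 0.048 ]
fr [ 0.4766 -0.114   0.048 ]
br [ 0.6037 -0.149   0.084 ]
bl [ 0.6396 -0.0016  0.084 ]
shaft [ 0.5572 -0.0541  0.09  ]
jar [0.7074 0.1869 0.08  ]
screwdr [0.327 0.279 0.015]
tape [0.637 0.323 0.062]
vise [0.3707 0.0109 0.1   ]
```

View pics/crop0.png

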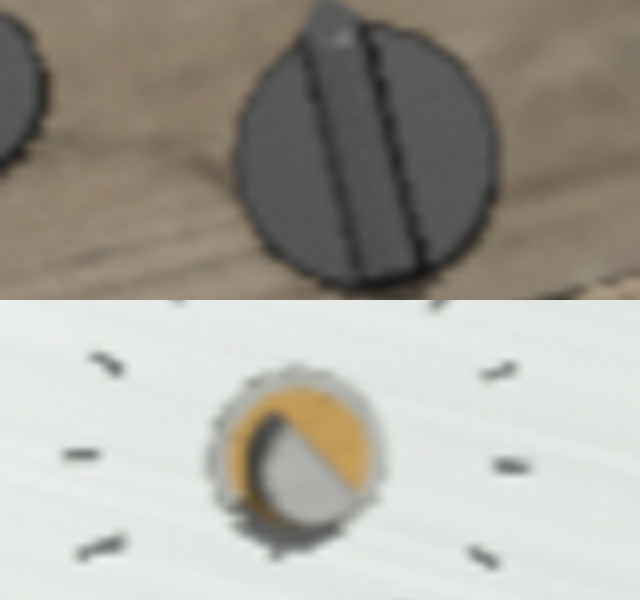

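Middle knob centre is about (0.486,0.208), with the nose at yaw +13°. The box corners give a yaw of about -14° and sides of 150 and 131 mm, which match the stated sizes. The flat faces about -45° in world. Before grasping I'll take a closer look at the shaft with the wrist camera.

```bash
cat >> h.py <<'E'
from scipy.spatial.transform import Rotation as Ro
def rel(p,R,ref=None):
    "row from current (or ref=(p,R)) pose to target p,R(matrix)"
    if ref is None:
        s=manip.read_state(); ref=(s["eef_pos"],Ro.from_euler("xyz",s["eef_rot"]).as_matrix())
    d=ref[1].T@(np.array(p)-ref[0]); w=np.degrees(Ro.from_matrix(ref[1].T@R).as_rotvec())
    return np.r_[d,w]
def down(yaw): return Ro.from_euler("xyz",[np.pi,0,np.radians(yaw)]).as_matrix()
E
python3 - <<'E'
from h import *
np.set_printoptions(suppress=True,precision=4)
c=manip.camera_params("wrist"); print(c)
s=manip.read_state(); o=-c["R"].T@c["t"]; Rt=down(np.degrees(s["eef_rot"][2])); print("cam in tool",Rt.T@(o-s["eef_pos"]), "axes",Rt.T@c["R"].T)
print(rel([0.556,-0.055,0.24],down(164)))
print(rel([0.556,-0.055,0.24],down(135)))
E
```

```text
{'K': array([[429.2839,   0.    , 311.7509],
       [  0.    , 429.2839, 238.2086],
       [  0.    ,   0.    ,   1.    ]]), 'R': array([[ 0.4383,  0.8988, -0.0017],
       [ 0.8526, -0.4152,  0.3173],
       [ 0.2845, -0.1405, -0.9483]]), 't': array([-0.6236, -0.041 ,  0.3806])}
cam in tool [ 0.082  -0.0002 -0.1424] axes [[-0.     -0.9483 -0.3173]
 [ 1.      0.0005 -0.0016]
 [ 0.0017 -0.3173  0.9483]]
[-0.5238 -0.4301 -0.0087 -0.0974 -0.0025 -9.9969]
[-0.5238 -0.4301 -0.0087 -0.0952  0.022  19.0031]
```

Emit:
{"api": "apply_moves", "payload": {"rows": [[-0.13, -0.107, 0, 0, 0, -2.5], [-0.26, -0.215, 0, 0, 0, -5], [-0.39, -0.32, 0, 0, 0, -8], [-0.524, -0.43, 0.02, 0, 0, -12], [-0.524, -0.43, 0.02, 0, 0, -12], [-0.524, -0.43, 0.02, 0, 0, -12], [-0.524, -0.43, 0.02, 0, 0, -12], [-0.524, -0.43, 0.02, 0, 0, -12], [-0.524, -0.43, 0.02, 0, 0, -12], [-0.524, -0.43, 0.02, 0, 0, -12], [-0.524, -0.43, 0.02, 0, 0, -12], [-0.524, -0.43, 0.02, 0, 0, -12], [-0.524, -0.43, 0.02, 0, 0, -12], [-0.524, -0.43, 0.02, 0, 0, -12], [-0.524, -0.43, 0.02, 0, 0, -12], [-0.524, -0.43, 0.02, 0, 0, -12]], "jaw": 0.05}}

```text
time_s: 2.1
eef_pos: [0.5563, -0.0537, 0.2114]
eef_rot: [3.141, 0.0, 2.899]
force: [0.7, 0.5, -0.1]
opening: 0.0497
```

Run:
```python
from h import *
np.set_printoptions(suppress=True,precision=4)
s=manip.read_state(); c=manip.camera_params("wrist")
f=manip.grab_frame("wrist")[:,:,::-1]; cv2.imwrite("pics/w1.png",f); np.savez("w1.npz",**c)
print(s["time_s"],s["eef_pos"],s["eef_rot"],s["joint_pos"],s["dq"])
print(proj(c,[.556,-.055,.091]))
```

```text
2.1 [ 0.5563 -0.0537  0.2114] [3.1415 0.     2.8986] [ 0.2141  0.6393 -0.3334  1.7854  0.2859  0.7643  1.0618] [ 0.0049 -0.0001  0.0044 -0.0029  0.0013 -0.0027  0.0004]
[310.1076 229.5243]
```

View pics/w1.png

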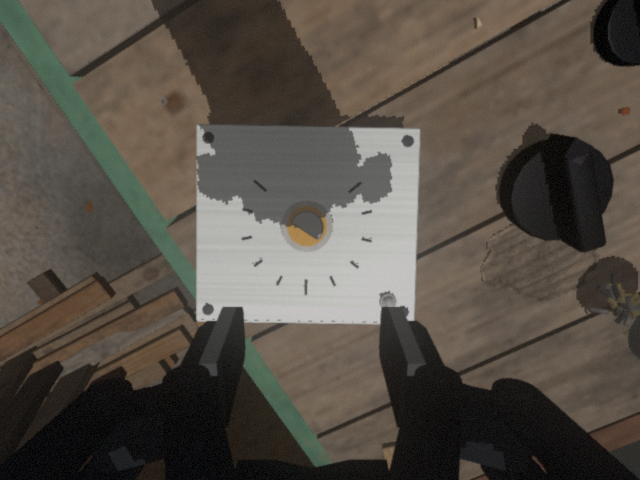

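The wrist view looks almost square onto the panel: corners at (197,126), (419,128), (415,322), (197,322), shaft at (307,226), orange collar below it. I'll enlarge the shaft.

Run:
```python
from h import *
f=cv2.imread("pics/w1.png")[196:256,267:347]
cv2.imwrite("pics/w1c.png",cv2.convertScaleAbs(cv2.resize(f,(800,600),interpolation=cv2.INTER_CUBIC),alpha=1.4))
```

```text
(no output)
```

View pics/w1c.png

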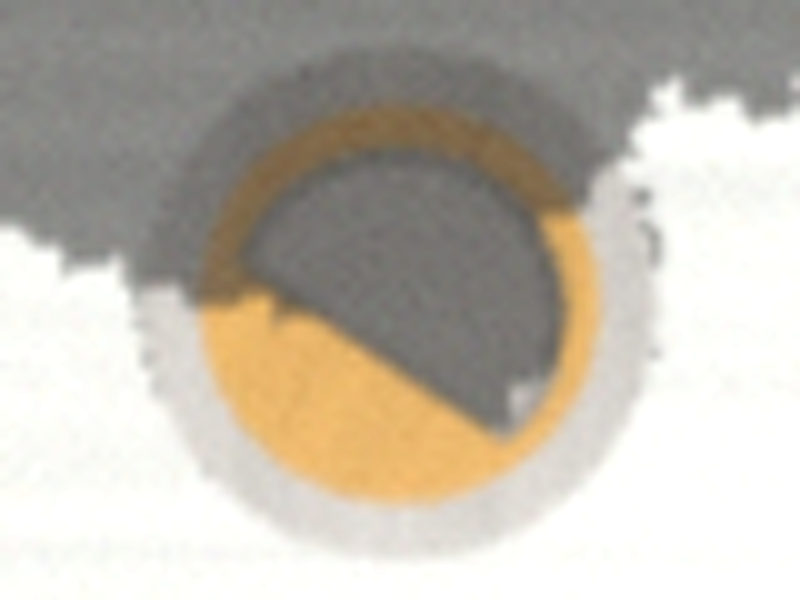

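The crop shows the tip circle centred at (400,312) with r≈161, which is pixel (307.0,227.2), and the flat running from (245,270) to (505,437). I'll project these onto the tip plane.

Run:
```python
from h import *
np.set_printoptions(suppress=True,precision=4)
c=dict(np.load("w1.npz"))
C=[ray(c,u,v,z) for u,v,z in[(197,126,.048),(419,128,.048),(415,322,.084),(197,322,.084)]]
m=sum(C)/4; print(np.array(C),m)
e=C[1]-C[0]+C[2]-C[3]; print("y len",np.linalg.norm(e)/2,"yaw",np.degrees(np.arctan2(-e[0],e[1])))
psi=np.radians(-14); bx=np.array([np.cos(psi),np.sin(psi),0]); n=-np.sin(.262)*bx+np.array([0,0,np.cos(.262)])
tip_b=np.r_[m[:2],.066]+.026*n; print("tip from box",tip_b, "top est .5552 -.0557")
def pl(u,v,p0):
    o=-c["R"].T@c["t"]; d=ray(c,u,v,0)-o; return o+d*((p0-o)@n)/(d@n)
P=lambda x,y: pl(267+(x+.5)/10-.5,196+(y+.5)/10-.5,tip_b)
tip=P(400,312); print("tip",tip,"r",np.linalg.norm(P(562,312)-tip))
by=np.cross(n,bx); px=np.cross(by,n)
for a,b in[((245,270),(505,437)),((325,320),(500,437)),((245,270),(325,320))]:
    d=P(*b)-P(*a); f=np.cross(n,d); f/=np.linalg.norm(f)
    if f@bx<0:f=-f
    print("spindle deg",np.degrees(np.arctan2(f@by,f@px)),"dist",(P(*a)-tip)@f, "world yaw",np.degrees(np.arctan2(f[1],f[0])))
```

```text
[[ 0.4775 -0.1161  0.048 ]
 [ 0.5157  0.0325  0.048 ]
 [ 0.6427  0.      0.084 ]
 [ 0.6054 -0.15    0.084 ]] [ 0.5603 -0.0584  0.066 ]
y len 0.15400392416693667 yaw -14.178993564048625
tip from box [ 0.5538 -0.0567  0.0911] top est .5552 -.0557
tip [ 0.5536 -0.0568  0.0911] r 0.010362116933098593
spindle deg -32.68478799449951 dist 0.0031008589142542575 world yaw -47.59541745652486
spindle deg -33.7387396000715 dist 0.0030948735061919123 world yaw -48.6635616100472
spindle deg -31.97546093430304 dist 0.002979498681478248 world yaw -46.87582885669799
```

Tip is (0.5536,-0.0567,0.0911), agreeing from both the box corners and the direct view; spindle ≈ -33°. Next I move to above the knob.

Run:
```python
from h import *
np.set_printoptions(suppress=True,precision=4)
print(rel([.486,.208,.16],down(193)))
```

```text
[  0.1314   0.2372   0.0514   0.0034   0.0065 -26.9407]
```

Emit:
{"api": "apply_moves", "payload": {"rows": [[0.025, 0.045, 0, 0, 0, -5], [0.05, 0.09, 0, 0, 0, -10], [0.075, 0.14, 0.01, 0, 0, -15], [0.105, 0.19, 0.025, 0, 0, -21], [0.131, 0.237, 0.051, 0, 0, -27], [0.131, 0.237, 0.051, 0, 0, -27], [0.131, 0.237, 0.051, 0, 0, -27], [0.131, 0.237, 0.051, 0, 0, -27], [0.131, 0.237, 0.051, 0, 0, -27]]}}

```text
time_s: 3.28
eef_pos: [0.4874, 0.2059, 0.1607]
eef_rot: [-3.141, 0.001, -2.917]
force: [-0.7, -0.3, -0.6]
opening: 0.0498
```

Run:
```python
from h import *
np.set_printoptions(suppress=True,precision=4)
s=manip.read_state(); c=manip.camera_params("wrist")
f=manip.grab_frame("wrist")[:,:,::-1]; cv2.imwrite("pics/w2.png",f); np.savez("w2.npz",**c)
print(s["time_s"],s["eef_pos"],s["eef_rot"],abs(s["dq"]).max())
q=proj(c,[.486,.208,.03]);print(q)
x,y=int(q[0])-100,int(q[1])-75; print(x,y)
cv2.imwrite("pics/w2c.png",cv2.convertScaleAbs(cv2.resize(f[y:y+150,x:x+200],(800,600),interpolation=cv2.INTER_CUBIC),alpha=2.5))
```

```text
3.275 [0.4874 0.2059 0.1607] [-3.1411  0.0009 -2.9174] 0.006349770719138612
[315.6    223.5835]
215 148
```

View pics/w2c.png

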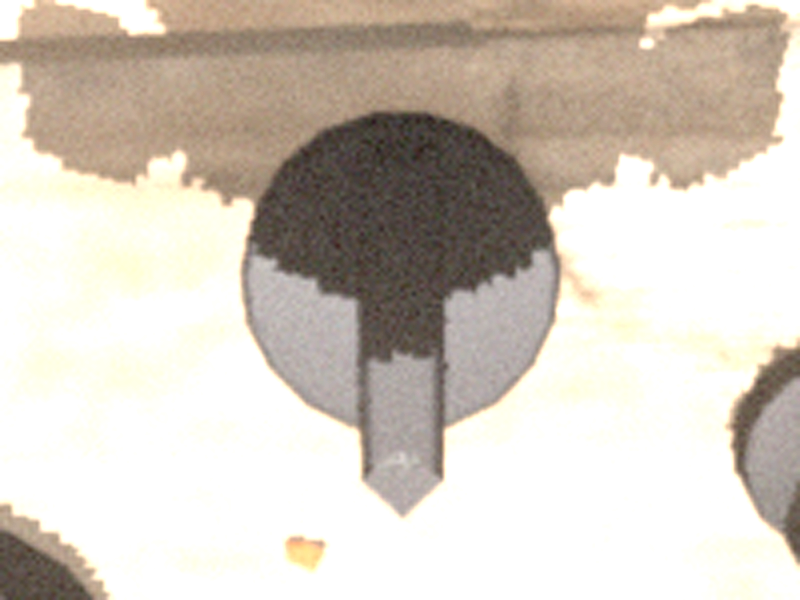

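The knob's bar is aligned with the gripper: skirt spans x 244–557 in the crop, nose tip at (403,516), bar centre x≈402.

Run:
```python
from h import *
np.set_printoptions(suppress=True,precision=4)
c=dict(np.load("w2.npz"))
P=lambda x,y,z: ray(c,215+(x+.5)/4-.5,148+(y+.5)/4-.5,z)
L,Rr=P(244,285,.018),P(557,285,.018); print("skirt d",np.linalg.norm(L-Rr),(L+Rr)/2)
N=P(403,516,.04); print("nose",N)
a=P(404,478,.04); t=P(402,300,.04)
d=a-t; print("bar yaw",np.degrees(np.arctan2(d[1],d[0])), "bar w",np.linalg.norm(P(366,470,.04)-P(442,470,.04)))
yaw=np.radians(12.8); k=N[:2]-.034*np.array([np.cos(yaw),np.sin(yaw)]); print("centre from nose",k)
d=N[:2]-((L+Rr)/2)[:2]; print(np.linalg.norm(d),np.degrees(np.arctan2(d[1],d[0])))
print(rel([k[0],k[1],.0215],down(193)))
```

```text
skirt d 0.053981414685652464 [0.4863 0.2076 0.018 ]
nose [0.5191 0.2154 0.04  ]
bar yaw 13.606556758480009 bar w 0.012542378884434328
centre from nose [0.4859 0.2079]
0.033683538221794714 13.419453221901811
[ 0.0011  0.0021  0.1391 -0.0194  0.0413 -0.1311]
```

Emit:
{"api": "apply_moves", "payload": {"rows": [[0.001, 0.002, 0.04, 0, 0, -0.5], [0.001, 0.002, 0.08, 0, 0, -0.5], [0.001, 0.002, 0.11, 0, 0, -0.5], [0.001, 0.002, 0.125, 0, 0, -0.5], [0.001, 0.002, 0.135, 0, 0, -0.5], [0.001, 0.002, 0.138, 0, 0, -0.5], [0.001, 0.002, 0.138, 0, 0, -0.5], [0.001, 0.002, 0.138, 0, 0, -0.5]]}}

```text
time_s: 4.32
eef_pos: [0.4857, 0.2092, 0.023]
eef_rot: [3.141, 0.001, -2.906]
force: [-0.3, 1.1, -0.7]
opening: 0.0503
```

Emit:
{"api": "apply_moves", "payload": {"rows": [[0, 0, 0, 0, 0, 0], [0, 0, 0, 0, 0, 0], [0, 0, 0, 0, 0, 0], [0, 0, 0, 0, 0, 0], [0, 0, 0, 0, 0, 0], [0, 0, 0, 0, 0, 0]], "jaw": 0, "grip_force": 70}}

```text
time_s: 5.08
eef_pos: [0.4854, 0.209, 0.0228]
eef_rot: [-3.142, 0.001, -2.906]
force: [-1.7, -0.4, 5.7]
opening: 0.0121
```

Run:
```python
from h import *
np.set_printoptions(suppress=True,precision=4)
s=manip.read_state(); print(s["time_s"],s["eef_pos"],s["eef_rot"],s["opening"],s["force"])
np.savez("grasp.npz",p=s["eef_pos"],r=s["eef_rot"])
```

```text
5.075 [0.4854 0.209  0.0228] [-3.1416  0.0006 -2.906 ] 0.012115635456963928 [-1.6516 -0.4094  5.6697]
```

```bash
cat >> h.py <<'E'
psi=np.radians(-14.1); bx=np.array([np.cos(psi),np.sin(psi),0]); n=-np.sin(.262)*bx+np.array([0,0,np.cos(.262)])
by=np.cross(n,bx); px=np.cross(by,n); tip=np.array([.5536,-.0567,.0911])
def goal(h,sp=-33,dx=0.,dy=0.,bo=(-.0004,0,.0068)):
    "TCP pose with bore_end h above tip along n, dx,dy along panel axes"
    a=np.radians(sp); f=np.cos(a)*px+np.sin(a)*by
    R=np.c_[-f,np.cross(-n,-f),-n]
    return tip+h*n+dx*px+dy*by-R@np.array(bo),R
E
python3 - <<'E'
from h import *
np.set_printoptions(suppress=True,precision=4)
for h in(.04,):
    p,R=goal(h); print(p,Ro.from_matrix(R).as_euler("xyz")); print(rel(p,R))
E
```

```text
[ 0.5416 -0.0535  0.1362] [2.9966 0.219  2.3036]
[  0.0066  -0.2683  -0.1134  -0.722  -15.6802  60.2365]
```

Emit:
{"api": "apply_moves", "payload": {"rows": [[0, 0, -0.02, 0, 0, 0], [0, 0, -0.05, 0, 0, 0], [0, 0, -0.08, 0, 0, 0], [0, 0, -0.11, 0, 0, 0], [0, -0.03, -0.13, -0.1, -2, 8], [0.001, -0.06, -0.135, -0.2, -4, 16], [0.002, -0.1, -0.135, -0.3, -6, 24], [0.003, -0.14, -0.135, -0.4, -8, 32], [0.004, -0.18, -0.135, -0.5, -10, 40], [0.005, -0.22, -0.13, -0.6, -13, 50], [0.006, -0.25, -0.125, -0.7, -15, 57], [0.0066, -0.2683, -0.1134, -0.722, -15.68, 60.24], [0.0066, -0.2683, -0.1134, -0.722, -15.68, 60.24], [0.0066, -0.2683, -0.1134, -0.722, -15.68, 60.24], [0.0066, -0.2683, -0.1134, -0.722, -15.68, 60.24], [0.0066, -0.2683, -0.1134, -0.722, -15.68, 60.24]]}}

```text
time_s: 7.08
eef_pos: [0.5417, -0.0527, 0.136]
eef_rot: [2.996, 0.219, 2.305]
force: [-0.4, -0.4, 0.3]
opening: 0.0125
```

Run:
```python
from h import *
np.set_printoptions(suppress=True,precision=4)
s=manip.read_state(); print(s["time_s"],s["eef_pos"],s["eef_rot"],s["opening"],s["force"],s["joint_pos"])
p,R=goal(.04); print(rel(p,R))
f=manip.grab_frame("scene")[:,:,::-1]; g=manip.grab_frame("wrist")[:,:,::-1]
a=cv2.resize(f[195:345,340:540],(400,300),interpolation=cv2.INTER_CUBIC)
c=manip.camera_params("top"); t=manip.grab_frame("top")[:,:,::-1][150:300,345:545]
t=cv2.resize(t,(400,300),interpolation=cv2.INTER_CUBIC)
w=cv2.convertScaleAbs(g[100:400,120:520],alpha=2)
cv2.imwrite("pics/c3.png",np.vstack([np.hstack([a,t]),np.hstack([w,0*w])]))
```

```text
7.075 [ 0.5417 -0.0527  0.136 ] [2.9964 0.2186 2.3048] 0.012467594366120554 [-0.4477 -0.4399  0.3014] [-0.0822  0.6789  0.0819  2.1614  0.3318  0.053   0.3959]
[-0.0006 -0.0006 -0.0002  0.0279 -0.0299  0.0676]
```

View pics/c3.png

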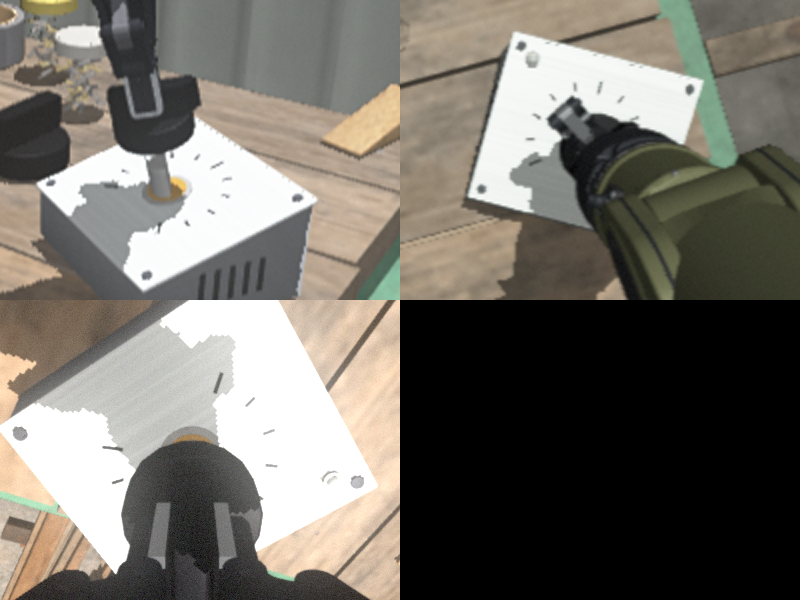

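The knob is held square over the shaft with the collar centred under the skirt (crop x≈192). Joint 6 is close to its lower limit of 0.04, so I'll approach in steps and watch it.

Emit:
{"api": "apply_moves", "payload": {"rows": [[-0.0006, -0.0006, 0.005, 0, 0, 0], [-0.0006, -0.0006, 0.011, 0, 0, 0], [-0.0006, -0.0006, 0.017, 0, 0, 0], [-0.0006, -0.0006, 0.02, 0, 0, 0], [-0.0006, -0.0006, 0.02, 0, 0, 0], [-0.0006, -0.0006, 0.02, 0, 0, 0]]}}

```text
time_s: 7.98
eef_pos: [0.5462, -0.0556, 0.116]
eef_rot: [2.998, 0.218, 2.305]
force: [-0.3, 0.1, -1.7]
opening: 0.0126
```

Run:
```python
from h import *
np.set_printoptions(suppress=True,precision=4)
s=manip.read_state(); print(s["time_s"],s["joint_pos"],s["force"],s["moment"])
p,R=goal(.02); print(rel(p,R))
f=manip.grab_frame("scene")[:,:,::-1]; g=manip.grab_frame("wrist")[:,:,::-1]
a=cv2.resize(f[215:305,370:490],(800,600),interpolation=cv2.INTER_CUBIC); cv2.imwrite("pics/c4.png",a)
c=manip.camera_params("scene"); print(proj(c,tip),proj(c,tip+.004*n), [proj(c,tip+.004*n+r*px) for r in(-.028,.028)])
cw=manip.camera_params("wrist"); print(proj(cw,tip))
```

```text
7.975 [-0.0472  0.7205  0.037   2.1582  1.3098  0.0456 -0.5765] [-0.311   0.0987 -1.6521] [ 0.0607  0.265  -0.0039]
[ 0.0001  0.001  -0.0008 -0.0506 -0.0668  0.0679]
[419.0897 275.439 ] [418.6227 273.1508] [array([402.3912, 281.2698]), array([434.5896, 265.1641])]
[314.9671 293.996 ]
```

View pics/c4.png

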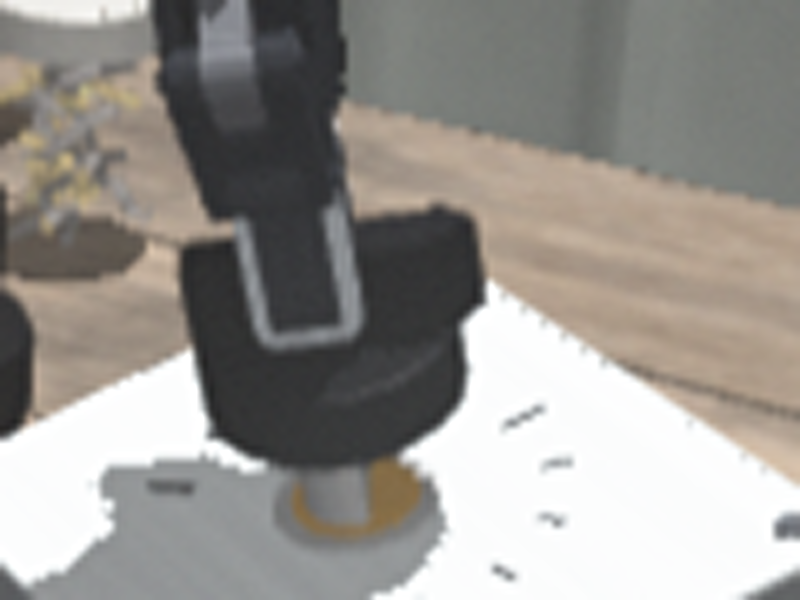

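Emit:
{"api": "apply_moves", "payload": {"rows": [[0, 0.001, 0.001, 0, 0, 0], [0, 0.001, 0.003, 0, 0, 0], [0, 0.001, 0.005, 0, 0, 0], [0, 0.001, 0.007, 0, 0, 0], [0, 0.001, 0.008, 0, 0, 0], [0, 0.001, 0.008, 0, 0, 0]]}}

```text
time_s: 8.82
eef_pos: [0.5491, -0.055, 0.1087]
eef_rot: [2.997, 0.218, 2.304]
force: [-0.1, 0.9, -0.2]
opening: 0.0121
```

```bash
cat > st.py <<'E'
from h import *
np.set_printoptions(suppress=True,precision=4)
s=manip.read_state(); R=Ro.from_euler("xyz",s["eef_rot"]).as_matrix()
print(s["time_s"],"q",s["joint_pos"],"F tool",R.T@s["force"],"M tool",R.T@s["moment"],s["opening"])
bo=s["eef_pos"]+R@np.array([-.0004,0,.0068]); print("h",(bo-tip)@n); p,Rg=goal((bo-tip)@n); print("err",rel(p,Rg))
E
python3 st.py
```

```text
8.825 q [-0.0312  0.7359  0.0105  2.1536  1.569   0.0613 -0.8366] F tool [0.7464 0.5174 0.1278] M tool [0.0731 0.4842 0.1052] 0.012093031284730247
h 0.011449504099462436
err [ 0.     -0.0005  0.      0.0001 -0.0687  0.0053]
```

Nominally it is 4.6 mm past the tip with no contact force, so it has entered. I continue gently.

Emit:
{"api": "apply_moves", "payload": {"rows": [[0, -0.0004, 0.002, 0, 0, 0], [0, -0.0004, 0.004, 0, 0, 0], [0, -0.0004, 0.006, 0, 0, 0], [0, -0.0004, 0.008, 0, 0, 0], [0, -0.0004, 0.009, 0, 0, 0], [0, -0.0004, 0.009, 0, 0, 0]]}}

```text
time_s: 9.57
eef_pos: [0.5512, -0.0557, 0.1]
eef_rot: [2.996, 0.218, 2.304]
force: [-0.3, 3.8, 0.1]
opening: 0.0124
```

```bash
python3 st.py
```

```text
9.575 q [ 0.0319  0.7532 -0.0884  2.1486  1.6601  0.1293 -0.9202] F tool [ 2.9642  2.418  -0.3898] M tool [-0.4368  0.9153 -0.0272] 0.012380557358238878
h 0.0024716371497316967
err [ 0.     -0.0002  0.      0.0162 -0.0643  0.0219]
```

Small lateral contact (about 4 N): I relieve it by 0.4 mm and press on.

Emit:
{"api": "apply_moves", "payload": {"rows": [[0.0004, 0.0004, 0.001, 0, 0, 0], [0.0004, 0.0004, 0.002, 0, 0, 0], [0.0004, 0.0004, 0.003, 0, 0, 0], [0.0004, 0.0004, 0.004, 0, 0, 0], [0.0004, 0.0004, 0.005, 0, 0, 0], [0.0004, 0.0004, 0.006, 0, 0, 0], [0.0004, 0.0004, 0.006, 0, 0, 0]]}}

```text
time_s: 10.45
eef_pos: [0.5527, -0.056, 0.0942]
eef_rot: [2.997, 0.218, 2.304]
force: [-0.1, 3.4, 1.6]
opening: 0.0126
```

```bash
python3 st.py
```

```text
10.45 q [ 0.0555  0.7664 -0.1265  2.1457  1.6993  0.1581 -0.9569] F tool [ 2.2102  2.4892 -1.8351] M tool [-0.3086  0.8165  0.0109] 0.012564573739338222
h -0.003530683819673939
err [-0.0001 -0.0003  0.     -0.0221 -0.0307  0.0016]
```

Emit:
{"api": "apply_moves", "payload": {"rows": [[0.0003, 0.0003, 0.001, 0, 0, 0], [0.0003, 0.0003, 0.002, 0, 0, 0], [0.0003, 0.0003, 0.003, 0, 0, 0], [0.0003, 0.0003, 0.004, 0, 0, 0], [0.0003, 0.0003, 0.0045, 0, 0, 0], [0.0003, 0.0003, 0.0045, 0, 0, 0], [0.0003, 0.0003, 0.0045, 0, 0, 0]]}}

```text
time_s: 11.32
eef_pos: [0.5537, -0.0562, 0.0901]
eef_rot: [2.997, 0.219, 2.303]
force: [-1.7, 3.0, 6.6]
opening: 0.0126
```

```bash
python3 st.py
python3 - <<'E'
from h import *
f=manip.grab_frame("scene")[:,:,::-1]
cv2.imwrite("pics/c5.png",cv2.resize(f[215:305,370:490],(800,600),interpolation=cv2.INTER_CUBIC))
E
```

```text
11.325 q [ 0.0701  0.7759 -0.1502  2.1438  1.7243  0.1768 -0.98  ] F tool [ 1.8254  1.7571 -7.0336] M tool [-0.0987  0.7679  0.0162] 0.012598843399496304
h -0.00773753077618545
err [-0.0001 -0.0003  0.     -0.036   0.0107 -0.009 ]
```

View pics/c5.png

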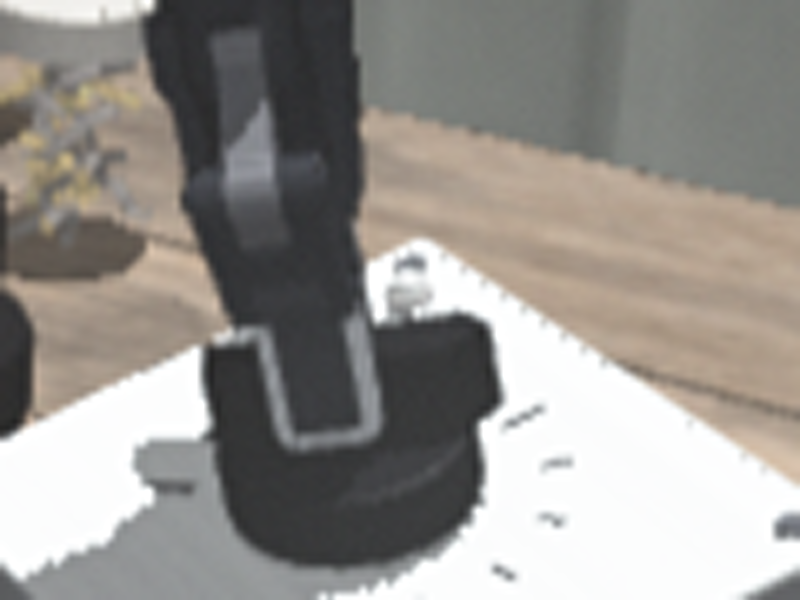

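Force rose at 1.24 N/mm, matching the spring, so the shaft is pressed about 5.7 mm. I add 0.6 mm for margin and let it settle.

Emit:
{"api": "apply_moves", "payload": {"rows": [[0, 0.0002, 0.0006, 0, 0, 0], [0, 0.0002, 0.0006, 0, 0, 0], [0, 0.0002, 0.0006, 0, 0, 0], [0, 0.0002, 0.0006, 0, 0, 0]]}}

```text
time_s: 11.88
eef_pos: [0.5539, -0.0563, 0.0896]
eef_rot: [2.997, 0.219, 2.303]
force: [-3.9, 2.5, 7.0]
opening: 0.0124
```

```bash
python3 st.py; python3 -c "
from bench import manip
print(manip.close_job())"
```

```text
11.875 q [ 0.071   0.7771 -0.1518  2.1434  1.7261  0.1785 -0.9818] F tool [ 2.7931 -0.0991 -7.9187] M tool [0.0332 0.8135 0.0079] 0.012393930607840711
h -0.008288186596344541
err [-0.0001 -0.0003  0.     -0.0545  0.0168 -0.0176]
the job is handed in; nothing more can be done
None
```

I gripped the middle-sized knob by its bar, lifted it and turned it to the shaft's flat (spindle about -33°). I then slid it onto the D-shaft and pressed it in. I handed it in at 11.9 s, still gripping at 70 N commanded and holding it pressed; the hand-in reports no verdict.

**Last checks:**
- **Press:** the axial force was 7.9 N, and it had risen at about 1.24 N/mm against the stated 1.2. That puts the shaft roughly 6 to 6.5 mm in, clear of the 4 mm needed.
- **Alignment:** the tool was within 0.3 mm and 0.1° of the planned pose, the side force was about 3 N, and the fingers were closed on the bar at 12.4 mm.
- **Picture:** the last close view, taken just before the final 0.6 mm, shows the knob square and close above the panel, with the shaft hidden inside it.
- **Bystanders:** the path kept clear of the tape measure, jar and screwdriver. I did not measure them again at the end.

**Disagreements:**
- **Home depth:** the spring force began about 2 mm deeper than my measured tip position, which is within the calibration and grasp-height error.
- **Bar width:** the gripper's opening read 12.4 mm on the 14 mm bar.
- **Joint limit:** joint 6 came close to its lower limit of 0.04 on the approach (0.0456 at the lowest reading).

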